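Set the bottle stop on the drinks trolley

TASK

Before the trolley is wheeled out, reset the sliding bottle stop: lift its red-knobbed clamp lever upright to free it, without shifting the stop yet, slide the stop along its rail until its brass rod is centred over the green glass mark (not the white one), and then press the lever fully down again to lock it there.

Things in the scene. Friction and masses are not known exactly. Their poses are not given: they have to be found in the camera images.
- stop_mid (a point): Centre of the top of the bottle stop, a black block 84 x 50 x 22 mm (x, y, z) on a fixed steel rail 340 mm long; 46 mm above the tray; two ribs rise 13 mm beside it. y: along the rail, the stop's only travel (120 mm each way from mid-rail, 3 N friction when freed); x: away from the robot. Its brass rod, 8 mm thick, 48 mm above the tray, runs from it along +x to 115 mm, at y = 0.
- lever_knob (a point): Centre of the red barrel knob (24 mm across, 30 mm long, lying along y) on the end of the stop's clamp lever (bar 10 mm thick). The pivot runs along the rail (y), 10 mm to the -x side of the stop's mid point, 48 mm above the tray; knob 85 mm from it. Locked: knob 90 mm above the tray, 74 mm to the -x side of the pivot. Upright: 133 mm above the tray. Frame turns with the lever.
- lever_arm (a joint): Clamp lever angle, rad: 0 = down towards the robot against its end stop, locked (1.05 from upright); the clamp lets go beyond about 0.4; 1.05 = upright; 1.1 = end. Knob from pivot: 85 mm x (-sin(1.05 - angle), cos(1.05 - angle)) in the stop's (x, z). It stays where it is left; moving it takes 2 to 4 N at the knob. Locked, the stop holds about 25 N.
- green_mark_mid (a point): Centre of the top of the green glass mark, a fixed strip 50 x 16 x 4 mm on the brown board beyond the rail, 80 mm to its +x side, top 18 mm above the tray. Axes parallel to the rail's (y along it; yaw up to 0.3 rad). The same strip in white ceramic lies on the other side of the stop; they swap places from run to run.

How it is judged:
By the outcome, as a careful person would: the job done as asked, in the order asked, and still so for the second after the job is handed in, with the robot touching nothing.
It also fails if it takes over 40 s, if anything falls off the work surface, if the arm or the gripper's body presses on something with over 40 N, if the wrist force passes 120 N, or if a joint passes its speed limit or range.

ROBOT

A 7-joint arm with a two-finger parallel gripper is mounted at the origin on the work surface. World frame = base frame: x ahead of the robot, y to its left, z up, the work surface at z = 0. Lengths are in m, angles in rad, forces in N, time in s.
With the tool pointing down it reaches from about 0.4 to 0.85 m from the base axis. Payload 4.5 kg.
Tool frame: the origin (TCP) lies midway between the tips of the shut fingers; the grasp point (between the pads) lies 19 mm behind it; z points along the fingers, y is the line along which they close (so a half turn about z gives the same grasp; the last joint's range is limited). The gripper opens to 88 mm and grips with 3 to 60 N. Pads are 18 mm wide; open, the fingers measure 123 mm over their backs; the gripper's body (75 mm by 187 mm) begins 45 mm behind the grasp point.
Start: joints at [1.262, 0.689, -0.195, 1.565, 0.157, 0.902, -0.215], TCP at [0.21, -0.589, 0.239] pointing down, gripper open.
Joint ranges: [-3.01, 3.01], [-0.46, 2.08], [-1.47, 1.51], [0.13, 2.56], [-1, 4.14], [0.04, 2.09], [-2.66, 2.66]. Speed limits (rad/s): [2.57, 2.57, 3.14, 3.14, 3.14, 3.14, 3.14].

INTERFACE

Orientations are given as a unit quaternion [x, y, z, w].
In Python, from plant import r gives the robot as it stands.
- The arm moves only by the tool carry_out, never from a script. Its argument "plan" is a list of rows, each an object with "rot": the turn, a rotation vector about the tool's x, y, z in rad, a list of three; "xyz": the shift along the tool's x, y, z in m, a list of three; "grip": the closure in counts, from 0 (fully open) to 255 (shut). In form: [{"rot": [wx, wy, wz], "xyz": [dx, dy, dz], "grip": grip}, ...]. A call has 1 to 8 rows; each row is the pose to reach, as a shift and turn from the pose commanded when the call began, along the tool's axes at that moment; what a row does not reach only later rows make up. A row lasts 1/12 s, in which the tool goes at most 41.7 mm and 7.16 degrees, less where a joint would pass 70% of its speed; a pose out of reach is approached as far as the arm can. A call with a gripper value outside its range is refused whole. The fingers move at their own pace and stop on an object; "squeeze" is the grip in N (left out, the last holds). Time passes only in rows, so rows that repeat a pose let the fingers close. It gives the time, the measured TCP pose, the force, the opening and the grip force at its end, in the units of the state.
- r.get_state(): the state, without advancing time (a new reading comes with each control period).
- r.snapshot(name): name is "scene" or "top" or "wrist"; returns the picture (384x512x3 uint8, red, green, blue); there is no depth.
- r.camera_params(name): a dict with "fx", "fy", "cx", "cy" (pixels), "distortion" ([k1, k2, p1, p2, k3] as OpenCV has them; the pictures are not rectified), "position" and "attitude" of the camera in the world; the wrist camera has in their place "hand_eye" (4x4, takes a point from camera to tool coordinates, whose origin is the TCP and whose axes are the flange's). Camera axes: x right, y down, z forward; pixel columns grow to the right and rows downward; lengths in m; the calibration is good to about 2 mm. A picture is of the moment at which its call begins: read the wrist's pose just before it. camera_params takes no time and is no camera call.
- r.finish_job(): hands the job in; it is judged then, once.
The state is a dict: "clock": time; "q": joint angles; "qd": joint speeds; "joint_torque": joint torques, N m; "tool_pos": TCP position; "eef_rot": TCP orientation; "contact_force": force on the tool from outside, world axes, zero at the start; "moment": the same for the moment, N m; "opening": opening from 0.0 (shut) to 1.0 (fully open); "finger_force": force on a finger pad.
Only numpy, scipy, OpenCV 4.12 (cv2) and the standard library are available. Lean on these libraries where they do the work, as an engineer would, in place of code of your own. Each camera call takes 0.05 s, during which the arm holds its last target. There are 200 camera calls.

## Working session

There is one attempt and no reset: what is moved stays moved. The work goes in short steps, Python scripts to look and compute and a tool call to move; the robot and the scene stay as the last step left them, time stands still between calls to the robot, and variables do not carry over. Pictures are saved under pics/ and viewed, at most 10 in all, crops included, and the job is handed in when it is done.

Besides the shell and the picture viewer there is one more tool, called after "Request:" by a JSON object that holds its "op" and its "data", one argument or row to a line. carry_out: Moves the arm, as the interface text tells. Its arguments: {"type":"object","properties":{"plan":{"type":"array"},"squeeze":{"type":"number"}},"required":["plan"]}

```bash
ls; mkdir -p pics; python3 - <<'E'
from plant import r
import cv2
s=r.get_state();print({k:s[k] for k in('clock','tool_pos','eef_rot','opening','contact_force')})
for n in('scene','top'):
    cv2.imwrite(f'pics/{n}0.png',cv2.resize(r.snapshot(n)[:,:,::-1],(800,600)));print(r.camera_params(n))
print(r.camera_params('wrist'))
E
```

```text
pics
{'clock': 0.0, 'tool_pos': array([ 0.20982206, -0.58805003,  0.23789432]), 'eef_rot': array([ 9.85335824e-01,  1.70623662e-01, -2.35239306e-04, -9.07773169e-04]), 'opening': 1.0009288087403392, 'contact_force': array([0.49746962, 0.57110741, 0.63984336])}
{'fx': 475.01386133873854, 'fy': 475.01386133873854, 'cx': 258.14267897915016, 'cy': 191.65542243743633, 'distortion': array([-0.16648177,  0.        ,  0.        ,  0.        ,  0.        ]), 'position': array([1.05392429, 0.24362423, 0.48619339]), 'attitude': array([ 0.47961348,  0.75732795, -0.38039747, -0.22742701])}
{'fx': 370.5229720075332, 'fy': 370.5229720075332, 'cx': 257.5329062346962, 'cy': 191.8752824547637, 'distortion': array([0.04214053, 0.        , 0.        , 0.        , 0.        ]), 'position': array([0.49864266, 0.03683272, 0.73469057]), 'attitude': array([ 0.7051848 , -0.70451783,  0.05651413, -0.05634867])}
{'fx': 336.93901554244115, 'fy': 336.93901554244115, 'cx': 259.21402638974666, 'cy': 195.66698614139764, 'distortion': array([-0.10272616,  0.        ,  0.        ,  0.        ,  0.        ]), 'hand_eye': array([[ 3.69588588e-04, -9.65216742e-01, -2.61450769e-01,
         6.68495386e-02],
       [ 9.99999482e-01,  6.04643189e-04, -8.18598977e-04,
         3.17211856e-04],
       [ 9.48209864e-04, -2.61450331e-01,  9.65216465e-01,
        -1.43793542e-01],
       [ 0.00000000e+00,  0.00000000e+00,  0.00000000e+00,
         1.00000000e+00]])}
```

View pics/top0.png

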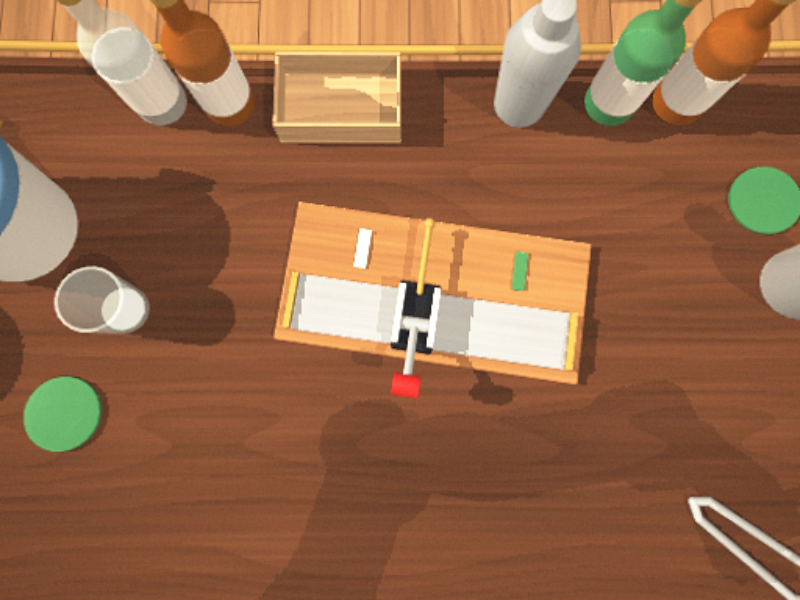

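View pics/scene0.png

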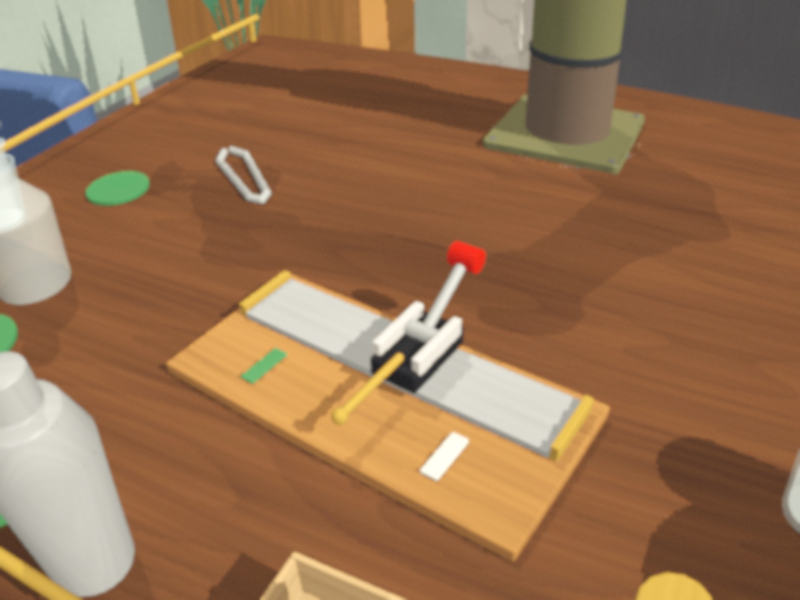

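The top view shows the red knob at (406,385), the brass rod from (420,291) to (429,222), the green mark at (520,271) and the white mark at (363,248). In the scene view the knob is at (466,257), the green mark at (264,365), the white mark at (446,456) and the rod tip at (340,414).

```bash
cat > h.py <<'E'
import numpy as np,cv2
from plant import r
from scipy.spatial.transform import Rotation as R
def cam(n,s=None):
    c=r.camera_params(n);K=np.array([[c['fx'],0,c['cx']],[0,c['fy'],c['cy']],[0,0,1]])
    if n=='wrist':
        T=np.eye(4);T[:3,:3]=R.from_quat(s['eef_rot']).as_matrix();T[:3,3]=s['tool_pos'];T=T@c['hand_eye'];return K,c['distortion'],T[:3,:3],T[:3,3]
    return K,c['distortion'],R.from_quat(c['attitude']).as_matrix(),np.array(c['position'])
def ray(C,uv):
    p=cv2.undistortPoints(np.array([[uv]],float),C[0],C[1])[0,0];d=C[2]@[p[0],p[1],1];return C[3],d/np.linalg.norm(d)
def atz(C,uv,z):
    o,d=ray(C,uv);return o+d*(z-o[2])/d[2]
def tri(C1,u1,C2,u2):
    a,d=ray(C1,u1);b,e=ray(C2,u2);t=np.linalg.lstsq(np.c_[d,-e],b-a,rcond=None)[0];p=a+t[0]*d;q=b+t[1]*e;return (p+q)/2,np.linalg.norm(p-q)
def blob(im,f):
    h=cv2.cvtColor(im,cv2.COLOR_RGB2HSV).astype(int);m=f(h[...,0],h[...,1],h[...,2]).astype(np.uint8)
    n,l,st,c=cv2.connectedComponentsWithStats(m);return [(st[i],c[i]) for i in range(1,n) if st[i][4]>40]
red=lambda h,s,v:((h<4)|(h>174))&(s>200)&(v>120)
grn=lambda h,s,v:(h>45)&(h<85)&(s>100)
E
python3 - <<'E'
from h import *
k=800/512
f=lambda a:((a[0]+.5)/k-.5,(a[1]+.5)/k-.5)
A,B=cam('top'),cam('scene')
for n,a,b in [('knob',(406,385),(466,257)),('green',(520,271),(264,365)),('white',(363,248),(446,456)),('tip',(429,222),(340,414))]:
    print(n,tri(A,f(a),B,f(b)))
for n in('top','scene'):
    im=r.snapshot(n)
    for g in(red,grn):
        for x in blob(im,g): print(n,x)
    if n=='top':cv2.imwrite('pics/topc.png',cv2.resize(im[110:270,170:390,::-1],None,fx=3.6,fy=3.6,interpolation=cv2.INTER_CUBIC))
E
```

```text
knob (array([0.50746135, 0.03401734, 0.09046341]), np.float64(0.002201469899811926))
green (array([ 0.651275  , -0.11064265,  0.01636099]), np.float64(0.0021737029617535843))
white (array([0.68108501, 0.08891466, 0.01604657]), np.float64(0.0033073001743971963))
tip (array([0.70468864, 0.00578883, 0.05181115]), np.float64(0.002419579422259701))
top (array([252, 239,  17,   8,  66], dtype=int32), array([260.40909091, 241.74242424]))
top (array([251, 249,  17,   5,  50], dtype=int32), array([258.74, 251.22]))
top (array([ 393,    0,   49,   48, 1072], dtype=int32), array([416.98320896,  22.53544776]))
top (array([374,  55,  30,  25, 179], dtype=int32), array([383.65921788,  71.59776536]))
top (array([ 466,  107,   46,   43, 1567], dtype=int32), array([489.23931078, 127.83152521]))
top (array([328, 162,  10,  24, 185], dtype=int32), array([332.32432432, 173.27027027]))
top (array([  15,  241,   50,   48, 1777], dtype=int32), array([ 39.89026449, 264.71750141]))
scene (array([287, 155,  23,  20, 289], dtype=int32), array([298.42214533, 163.73010381]))
scene (array([ 55, 110,  40,  21, 590], dtype=int32), array([ 74.66101695, 120.3220339 ]))
scene (array([  0, 203,  11,  21, 181], dtype=int32), array([  4.06629834, 213.17127072]))
scene (array([165, 225,  16,  12,  59], dtype=int32), array([172.6779661 , 230.22033898]))
```

View pics/topc.png

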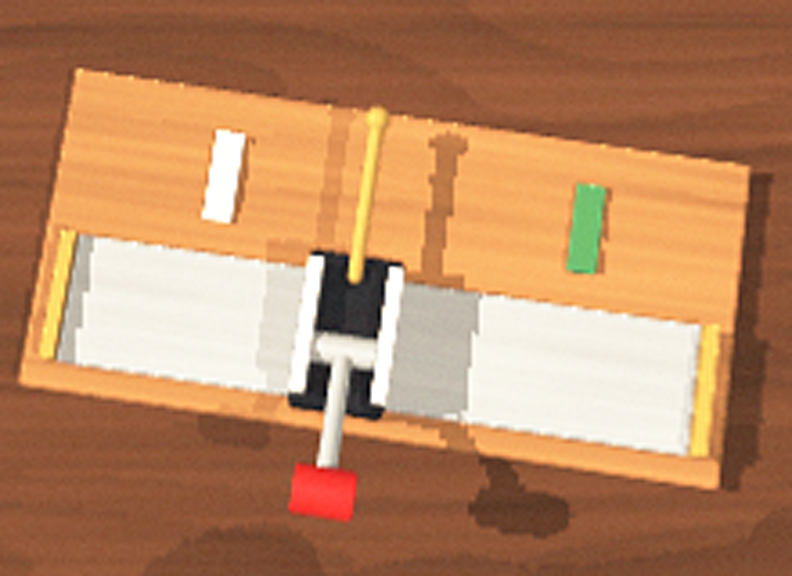

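The enlarged crop shows the green mark's corners at (578,183), (606,186), (597,273) and (567,271). The white mark's are at (217,128), (246,133), (233,222) and (202,217), the rod runs (355,283)-(377,118), and the knob is at (323,492).

```bash
python3 - <<'E'
from h import *
A=cam('top');B=cam('scene')
f=lambda a:((a[0]+.5)/3.6-.5+170,(a[1]+.5)/3.6-.5+110)
P=lambda a,z:atz(A,f(a),z)[:2]
g=np.array([P(a,.018) for a in[(578,183),(606,186),(597,273),(567,271)]]);w=np.array([P(a,.018) for a in[(217,128),(246,133),(233,222),(202,217)]])
G,W=g.mean(0),w.mean(0);d=W-G;print('G',G,'W',W,'yaw marks',np.arctan2(-d[0],d[1]))
b,t=P((355,283),.05),P((377,118),.05);d=t-b;print('rod',b,t,np.arctan2(d[1],d[0]))
for a,c in [((20,383),(720,488)),((78,70),(750,165))]:
    d=P(a,.014)-P(c,.014);print('board',np.arctan2(-d[0],d[1]))
for a,c in[((75,232),(718,325)),((42,358),(695,455))]:
    d=P(a,.022)-P(c,.022);print('rail',np.arctan2(-d[0],d[1]),np.hypot(*d))
K=P((323,492),.09);print('knob',K)
for th in(-.14,-.15,-.16):
    ux,uy=np.array([np.cos(th),np.sin(th)]),np.array([-np.sin(th),np.cos(th)])
    print(th,'y: green',G@uy,'white',W@uy,'rod',b@uy,t@uy,'knob',K@uy,'x: G',G@ux,'knob',K@ux,'tip',t@ux)
E
```

```text
G [ 0.65202585 -0.11146452] W [0.6819017 0.0874987] yaw marks -0.1490441364917724
rod [0.6158879  0.01663877] [0.70476515 0.00464785] -0.13410574330188965
board -0.14708293917481857
board -0.14519280468001947
rail -0.14509933014739815 0.3509810340021314
rail -0.14627419906707817 0.35118895219408314
knob [0.50770714 0.03349745]
-0.14 y: green -0.01938822990927243 white 0.18179730384708215 rod 0.10241889395531409 0.1029475024494789 knob 0.10401674268266106 x: G 0.6612005306851664 knob 0.4980653913505049 tip 0.6972211484959515
-0.15 y: green -0.012775365398541155 white 0.18841830485208716 rod 0.10848907406667607 0.10991445039926682 knob 0.10899211279188864 x: G 0.6613613500018687 knob 0.4970003381976745 tip 0.696156829862371
-0.16 y: green -0.006161223361916127 white 0.19502046418362173 rod 0.11454840536103866 0.11687040699560995 knob 0.1139565837806635 x: G 0.6614560337347034 knob 0.49588558542518985 tip 0.6950228961259332
```

```bash
cat >> h.py <<'E'
TH=-.146;UX=np.array([np.cos(TH),np.sin(TH),0]);UY=np.array([-np.sin(TH),np.cos(TH),0])
QT=R.from_matrix(np.c_[UX,-UY,[0,0,-1]])
def rail(x,y,z): return x*UX+y*UY+np.array([0,0,z])
def go(p,s=None):
    s=s or r.get_state();M=R.from_quat(s['eef_rot'])
    print('xyz',np.round(M.inv().apply(np.array(p)-s['tool_pos']),4),'rot',np.round((M.inv()*QT).as_rotvec(),4))
E
python3 - <<'E'
from h import *
print(rail(.4974,.107,.2));go(rail(.4974,.107,.2))
E
```

```text
[0.50767468 0.03349894 0.2       ]
xyz [ 0.4895 -0.4855  0.0387] rot [-1.000e-03  3.000e-04  4.889e-01]
```

Request:
{"op": "carry_out", "data": {
  "plan": [
    {"rot":[0,0,0.489],"xyz":[0.4895,-0.4855,0.0387],"grip":0},
    {"rot":[0,0,0.489],"xyz":[0.4895,-0.4855,0.0387],"grip":0},
    {"rot":[0,0,0.489],"xyz":[0.4895,-0.4855,0.0387],"grip":0},
    {"rot":[0,0,0.489],"xyz":[0.4895,-0.4855,0.0387],"grip":0},
    {"rot":[0,0,0.489],"xyz":[0.4895,-0.4855,0.0387],"grip":0},
    {"rot":[0,0,0.489],"xyz":[0.4895,-0.4855,0.0387],"grip":0},
    {"rot":[0,0,0.489],"xyz":[0.4895,-0.4855,0.0387],"grip":0},
    {"rot":[0,0,0.489],"xyz":[0.4895,-0.4855,0.0387],"grip":0}
  ]
}}

```text
clock: 0.87
tool_pos: [0.3544, -0.2867, 0.2201]
eef_rot: [0.997, -0.073, 0.0, 0.0]
contact_force: [1.0, -0.2, -0.2]
opening: 1.001
finger_force: 0.0
```

```bash
python3 - <<'E'
from h import *
s=r.get_state();print(s['clock'],s['tool_pos'],s['q']);go(rail(.4974,.107,.2))
E
```

```text
0.8667 [ 0.35439513 -0.28665419  0.2200562 ] [ 0.58898119  0.50523879 -0.01512909  2.08449436  0.01386374  0.55158022
 -1.15328746]
xyz [ 0.1049 -0.3391  0.0201] rot [ 0.0001 -0.0004 -0.0004]
```

Request:
{"op": "carry_out", "data": {
  "plan": [
    {"rot":[0,0,0],"xyz":[0.1,-0.33,0.019],"grip":0},
    {"rot":[0,0,0],"xyz":[0.1,-0.33,0.019],"grip":0},
    {"rot":[0,0,0],"xyz":[0.1,-0.33,0.019],"grip":0},
    {"rot":[0,0,0],"xyz":[0.1,-0.33,0.019],"grip":0},
    {"rot":[0,0,0],"xyz":[0.1,-0.33,0.019],"grip":0},
    {"rot":[0,0,0],"xyz":[0.1,-0.33,0.019],"grip":0},
    {"rot":[0,0,0],"xyz":[0.1,-0.33,0.019],"grip":0},
    {"rot":[0,0,0],"xyz":[0.1,-0.33,0.019],"grip":0}
  ]
}}

```text
clock: 1.53
tool_pos: [0.4963, 0.0148, 0.2016]
eef_rot: [0.997, -0.073, 0.0, 0.0]
contact_force: [1.1, -0.0, 0.4]
opening: 0.999
finger_force: 0.0
```

Request:
{"op": "carry_out", "data": {
  "plan": [
    {"rot":[0,0,0],"xyz":[0,0,0],"grip":0},
    {"rot":[0,0,0],"xyz":[0,0,0],"grip":0},
    {"rot":[0,0,0],"xyz":[0,0,0],"grip":0}
  ]
}}

```text
clock: 1.78
tool_pos: [0.4953, 0.0121, 0.2015]
eef_rot: [0.997, -0.073, -0.0, 0.0]
contact_force: [-0.6, -0.7, 0.8]
opening: 0.996
finger_force: 0.0
```

```bash
python3 - <<'E'
from h import *
s=r.get_state();print(s['clock'],s['tool_pos'],s['eef_rot'],s['contact_force']);go(rail(.4974,.107,.071))
im=r.snapshot('wrist');cv2.imwrite('pics/w1.png',cv2.resize(im[:,:,::-1],(800,600)))
C=cam('wrist',s)
for x in blob(im,red):print(x,atz(C,x[1],.1))
E
```

```text
1.7833 [0.49525414 0.01210789 0.20150643] [ 9.97337438e-01 -7.29222691e-02 -4.31390411e-04  4.37580066e-04] [-0.60091731 -0.69995438  0.76056304]
xyz [ 0.0093 -0.0231  0.1305] rot [0.0009 0.0008 0.    ]
```

View pics/w1.png

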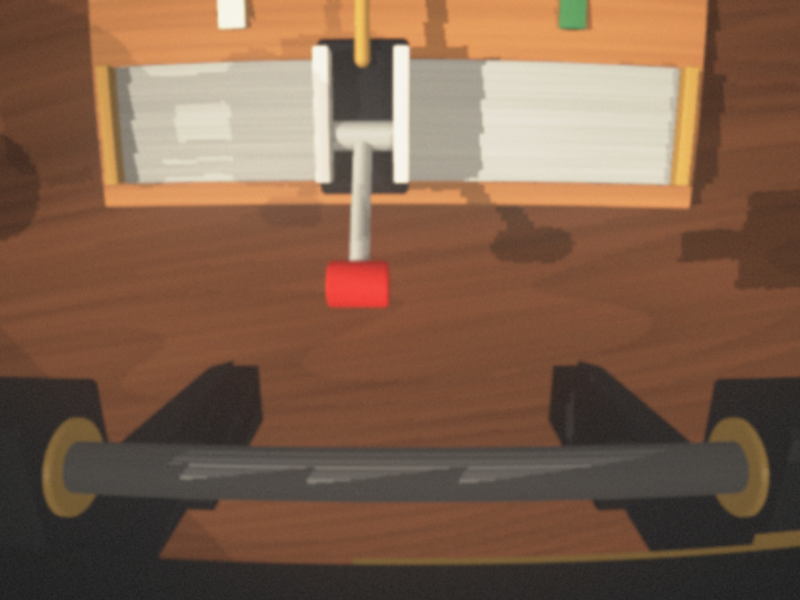

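The wrist view shows the rail level in the picture, so the yaw is right. The knob is centred at (357,285), with the open fingers either side at about x = 250 and 555.

```bash
python3 - <<'E'
from h import *
s=r.get_state();C=cam('wrist',s);k=800/512
f=lambda a:((a[0]+.5)/k-.5,(a[1]+.5)/k-.5)
def q(a,z):
    p=atz(C,f(a),z);return np.round([p@UX,p@UY],4)
print('knob',q((357.5,284),.092),'rodbase',q((362,62),.05),'rod',q((361.5,10),.05))
print('mark lower edges G',q((559,28),.018),q((586,29),.018),'W',q((219,27),.018),q((246,27),.018))
print('tcp',s['tool_pos']@UX,s['tool_pos']@UY)
E
```

```text
knob [0.4977 0.1063] rodbase [0.6084 0.1053] rod [0.6346 0.1052]
mark lower edges G [ 0.6344 -0.0074] [ 0.6344 -0.0236] W [0.636  0.1917] [0.6354 0.1755]
tcp 0.4881903522362426 0.08299233270765176
```

Request:
{"op": "carry_out", "data": {
  "plan": [
    {"rot":[0,0,0],"xyz":[0.0093,-0.0233,0],"grip":0},
    {"rot":[0,0,0],"xyz":[0.0093,-0.0233,0.04],"grip":0},
    {"rot":[0,0,0],"xyz":[0.0093,-0.0233,0.075],"grip":0},
    {"rot":[0,0,0],"xyz":[0.0093,-0.0233,0.11],"grip":0},
    {"rot":[0,0,0],"xyz":[0.0093,-0.0233,0.13],"grip":0},
    {"rot":[0,0,0],"xyz":[0.0093,-0.0233,0.13],"grip":0},
    {"rot":[0,0,0],"xyz":[0.0093,-0.0233,0.13],"grip":0},
    {"rot":[0,0,0],"xyz":[0.0093,-0.0233,0.13],"grip":0}
  ]
}}

```text
clock: 2.5
tool_pos: [0.509, 0.033, 0.0729]
eef_rot: [0.997, -0.074, 0.001, 0.0]
contact_force: [0.3, -0.3, -0.5]
opening: 0.999
finger_force: 0.0
```

```bash
python3 - <<'E'
from h import *
s=r.get_state();p=s['tool_pos'];print(s['clock'],p@UX,p@UY,p[2],s['contact_force']);go(rail(.4974,.1063,.071))
im=r.snapshot('wrist');cv2.imwrite('pics/w2.png',cv2.resize(im[:,:,::-1],(800,600)))
E
```

```text
2.5 0.4987684779514634 0.10671062750756422 0.07294075311082415 [ 0.31671255 -0.25202041 -0.48037701]
xyz [-0.0014  0.0004  0.0019] rot [ 0.0002 -0.0017 -0.0023]
```

View pics/w2.png

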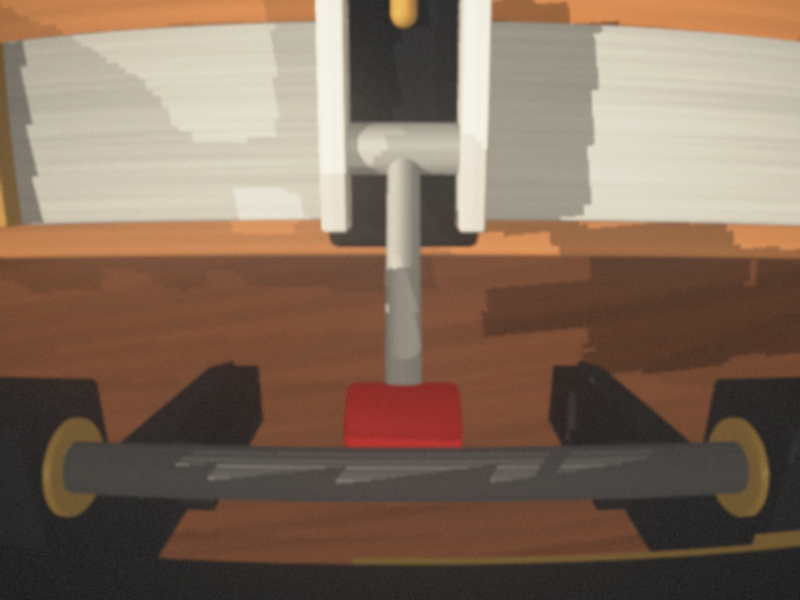

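Request:
{"op": "carry_out", "data": {
  "plan": [
    {"rot":[0,0,0],"xyz":[-0.001,0,0.002],"grip":120},
    {"rot":[0,0,0],"xyz":[-0.001,0,0.002],"grip":150},
    {"rot":[0,0,0],"xyz":[-0.001,0,0.002],"grip":180},
    {"rot":[0,0,0],"xyz":[-0.001,0,0.002],"grip":200},
    {"rot":[0,0,0],"xyz":[-0.001,0,0.002],"grip":220},
    {"rot":[0,0,0],"xyz":[-0.001,0,0.002],"grip":220},
    {"rot":[0,0,0],"xyz":[-0.001,0,0.002],"grip":220},
    {"rot":[0,0,0],"xyz":[-0.001,0,0.002],"grip":220}
  ],
  "squeeze": 12
}}

```text
clock: 3.22
tool_pos: [0.5074, 0.0344, 0.0697]
eef_rot: [0.997, -0.073, 0.0, 0.0]
contact_force: [0.2, -0.2, -1.3]
opening: 0.419
finger_force: 0.0
```

```bash
python3 - <<'E'
from h import *
s=r.get_state();p=s['tool_pos'];f=s['contact_force'];print(s['clock'],p@UX,p@UY,p[2],'f',f@UX,f@UY,f[2],s['opening'],s['finger_force'])
print(R.from_matrix(QT.as_matrix().T@R.from_quat(s['eef_rot']).as_matrix()).as_rotvec())
a0=0
for a in [.1,.2,.3,.4,.5,.6,.7,.8,.9,1.0,1.05]:
    k=lambda a:85*np.array([-np.sin(1.05-a),np.cos(1.05-a)])
    d=k(a)-k(0);print(a,'tool dx %.1f dz %.1f mm'%(d[0],-d[1]))
E
```

```text
3.2167 0.4969563505710867 0.10789097802814121 0.06969124166466117 f 0.2003907668093463 -0.17265291240967692 -1.2764989892590464 0.4189718378769113 0.0
[-6.21600463e-05  1.32956408e-05  1.09336787e-04]
0.1 tool dx 4.6 dz -7.1 mm
0.2 tool dx 9.9 dz -13.8 mm
0.3 tool dx 15.8 dz -19.9 mm
0.4 tool dx 22.3 dz -25.4 mm
0.5 tool dx 29.3 dz -30.2 mm
0.6 tool dx 36.8 dz -34.2 mm
0.7 tool dx 44.6 dz -37.6 mm
0.8 tool dx 52.7 dz -40.1 mm
0.9 tool dx 61.0 dz -41.8 mm
1.0 tool dx 69.5 dz -42.6 mm
1.05 tool dx 73.7 dz -42.7 mm
```

Request:
{"op": "carry_out", "data": {
  "plan": [
    {"rot":[0,0,0],"xyz":[0,0,0],"grip":220},
    {"rot":[0,0,0],"xyz":[0,0,0],"grip":220},
    {"rot":[0,0,0],"xyz":[0,0,0],"grip":220},
    {"rot":[0,0,0],"xyz":[0,0,0],"grip":220},
    {"rot":[0,0,0],"xyz":[0,0,0],"grip":220}
  ]
}}

```text
clock: 3.63
tool_pos: [0.5073, 0.034, 0.0697]
eef_rot: [0.997, -0.073, -0.0, 0.0]
contact_force: [-0.2, -1.7, 0.2]
opening: 0.34
finger_force: 12.0
```

```bash
python3 - <<'E'
from h import *
s=r.get_state();p=s['tool_pos'];f=s['contact_force'];print(s['clock'],p@UX,p@UY,p[2],'f',f@UX,f@UY,f[2],s['opening'],s['finger_force'])
E
```

```text
3.6333 0.49691377432294676 0.10747352282001377 0.069664408234252 f 0.05029429548719076 -1.7006570088348878 0.16553780578893923 0.33982835400127615 11.99547540396452
```

Request:
{"op": "carry_out", "data": {
  "plan": [
    {"rot":[0,0,0],"xyz":[0.0022,0.0004,-0.0036],"grip":220},
    {"rot":[0,0,0],"xyz":[0.0046,0.0004,-0.0071],"grip":220},
    {"rot":[0,0,0],"xyz":[0.0072,0.0004,-0.0105],"grip":220},
    {"rot":[0,0,0],"xyz":[0.0099,0.0004,-0.0138],"grip":220},
    {"rot":[0,0,0],"xyz":[0.0128,0.0004,-0.017],"grip":220},
    {"rot":[0,0,0],"xyz":[0.0158,0.0004,-0.0199],"grip":220},
    {"rot":[0,0,0],"xyz":[0.0158,0.0004,-0.0199],"grip":220},
    {"rot":[0,0,0],"xyz":[0.0158,0.0004,-0.0199],"grip":220}
  ]
}}

```text
clock: 4.3
tool_pos: [0.5221, 0.0318, 0.0902]
eef_rot: [0.997, -0.073, -0.001, 0.0]
contact_force: [-5.8, -0.5, 4.3]
opening: 0.339
finger_force: 12.0
```

```bash
cat > st.py <<'E'
from h import *
s=r.get_state();p=s['tool_pos'];f=s['contact_force'];print(s['clock'],'rail',np.round([p@UX,p@UY,p[2]],4),'f',np.round([f@UX,f@UY,f[2]],1),s['opening'],s['finger_force'],'tilt',(QT.inv()*R.from_quat(s['eef_rot'])).as_rotvec().round(4))
E
python3 st.py
```

```text
4.3 rail [0.5119 0.1074 0.0902] f [-5.6 -1.3  4.3] 0.3394993057544784 11.999099808745086 tilt [-0.0002 -0.0017  0.0001]
```

Request:
{"op": "carry_out", "data": {
  "plan": [
    {"rot":[0,0,0],"xyz":[0.0027,0.0004,-0.0035],"grip":220},
    {"rot":[0,0,0],"xyz":[0.006,0.0004,-0.006],"grip":220},
    {"rot":[0,0,0],"xyz":[0.0095,0.0004,-0.0084],"grip":220},
    {"rot":[0,0,0],"xyz":[0.013,0.0004,-0.0108],"grip":220},
    {"rot":[0,0,0],"xyz":[0.0167,0.0004,-0.013],"grip":220},
    {"rot":[0,0,0],"xyz":[0.0205,0.0004,-0.0148],"grip":220},
    {"rot":[0,0,0],"xyz":[0.0243,0.0004,-0.0167],"grip":220},
    {"rot":[0,0,0],"xyz":[0.0283,0.0004,-0.0182],"grip":220}
  ]
}}

```text
clock: 4.97
tool_pos: [0.5512, 0.0274, 0.1084]
eef_rot: [0.997, -0.073, 0.0, -0.0]
contact_force: [-4.6, 0.3, 4.4]
opening: 0.336
finger_force: 12.0
```

```bash
python3 st.py
```

```text
4.9667 rail [0.5414 0.1073 0.1084] f [-4.6 -0.4  4.4] 0.33601844460624264 11.999586252495646 tilt [ 0.0003  0.     -0.    ]
```

Request:
{"op": "carry_out", "data": {
  "plan": [
    {"rot":[0,0,0],"xyz":[0.0045,0.0001,-0.0018],"grip":220},
    {"rot":[0,0,0],"xyz":[0.009,0.0001,-0.003],"grip":220},
    {"rot":[0,0,0],"xyz":[0.0135,0.0001,-0.004],"grip":220},
    {"rot":[0,0,0],"xyz":[0.018,0.0001,-0.0047],"grip":220},
    {"rot":[0,0,0],"xyz":[0.0225,0.0001,-0.0053],"grip":220},
    {"rot":[0,0,0],"xyz":[0.0265,0.0001,-0.0056],"grip":220},
    {"rot":[0,0,0],"xyz":[0.03,0.0001,-0.0057],"grip":220},
    {"rot":[0,0,0],"xyz":[0.03,0.0001,-0.0057],"grip":220}
  ]
}}

```text
clock: 5.63
tool_pos: [0.5819, 0.0227, 0.1134]
eef_rot: [0.997, -0.073, 0.001, -0.0]
contact_force: [0.2, 1.1, -1.1]
opening: 0.337
finger_force: 12.0
```

Request:
{"op": "carry_out", "data": {
  "plan": [
    {"rot":[0,0,0],"xyz":[0,0,0],"grip":220},
    {"rot":[0,0,0],"xyz":[0,0,0],"grip":220},
    {"rot":[0,0,0],"xyz":[0,0,0],"grip":220}
  ]
}}

```text
clock: 5.88
tool_pos: [0.5813, 0.0228, 0.1134]
eef_rot: [0.997, -0.073, 0.001, -0.0]
contact_force: [0.8, 0.8, -3.3]
opening: 0.338
finger_force: 12.0
```

```bash
python3 st.py; python3 - <<'E'
from h import *
im=r.snapshot('scene');cv2.imwrite('pics/s2.png',cv2.resize(im[100:340,80:420,::-1],None,fx=2.3,fy=2.3,interpolation=cv2.INTER_CUBIC))
E
```

```text
5.8833 rail [0.5718 0.1071 0.1134] f [ 0.7  0.9 -3.3] 0.3383851700990148 12.000157940201461 tilt [0.0003 0.0016 0.0001]
```

View pics/s2.png

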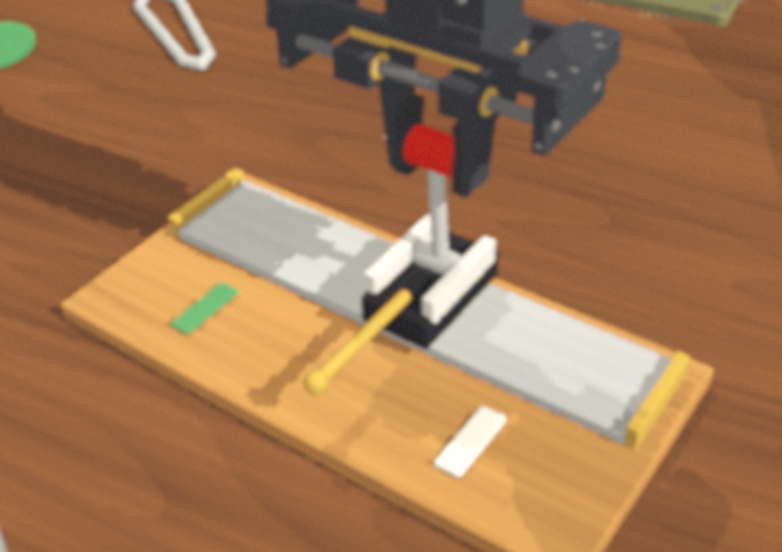

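The lever stands upright in the fingers, and the stop has not moved. Green is at (203,308) in this crop. Next is the slide of about 121 mm towards green, which is tool +y.

Request:
{"op": "carry_out", "data": {
  "plan": [
    {"rot":[0,0,0],"xyz":[0,0.008,0],"grip":220},
    {"rot":[0,0,0],"xyz":[0,0.02,0],"grip":220},
    {"rot":[0,0,0],"xyz":[0,0.035,0],"grip":220},
    {"rot":[0,0,0],"xyz":[0,0.05,0],"grip":220},
    {"rot":[0,0,0],"xyz":[0,0.065,0],"grip":220},
    {"rot":[0,0,0],"xyz":[0,0.08,0],"grip":220},
    {"rot":[0,0,0],"xyz":[0,0.092,0],"grip":220},
    {"rot":[0,0,0],"xyz":[0,0.1,0],"grip":220}
  ]
}}

```text
clock: 6.6
tool_pos: [0.5658, -0.0779, 0.1134]
eef_rot: [0.997, -0.074, 0.0, 0.0]
contact_force: [1.2, 2.5, -5.2]
opening: 0.338
finger_force: 12.0
```

Request:
{"op": "carry_out", "data": {
  "plan": [
    {"rot":[0,0,0],"xyz":[0,0.007,0],"grip":220},
    {"rot":[0,0,0],"xyz":[0,0.014,0],"grip":220},
    {"rot":[0,0,0],"xyz":[0,0.019,0],"grip":220},
    {"rot":[0,0,0],"xyz":[0,0.021,0],"grip":220},
    {"rot":[0,0,0],"xyz":[0,0.021,0],"grip":220},
    {"rot":[0,0,0],"xyz":[0,0.021,0],"grip":220},
    {"rot":[0,0,0],"xyz":[0,0.021,0],"grip":220}
  ]
}}

```text
clock: 7.18
tool_pos: [0.5627, -0.0979, 0.1134]
eef_rot: [0.997, -0.073, -0.0, 0.001]
contact_force: [0.9, -1.7, -5.6]
opening: 0.338
finger_force: 12.0
```

```bash
python3 st.py; python3 - <<'E'
from h import *
im=r.snapshot('wrist');a=cv2.resize(im[0:140,180:340,::-1],None,fx=4,fy=4,interpolation=cv2.INTER_CUBIC)
cv2.imwrite('pics/w3.png',a)
im=r.snapshot('scene');cv2.imwrite('pics/s3.png',cv2.resize(im[170:290,100:260,::-1],None,fx=5,fy=5,interpolation=cv2.INTER_CUBIC))
E
```

```text
7.1833 rail [ 0.571  -0.015   0.1134] f [ 1.1 -1.5 -5.6] 0.3379795638565582 12.00097291264683 tilt [-0.0015 -0.0001  0.0006]
```

View pics/w3.png

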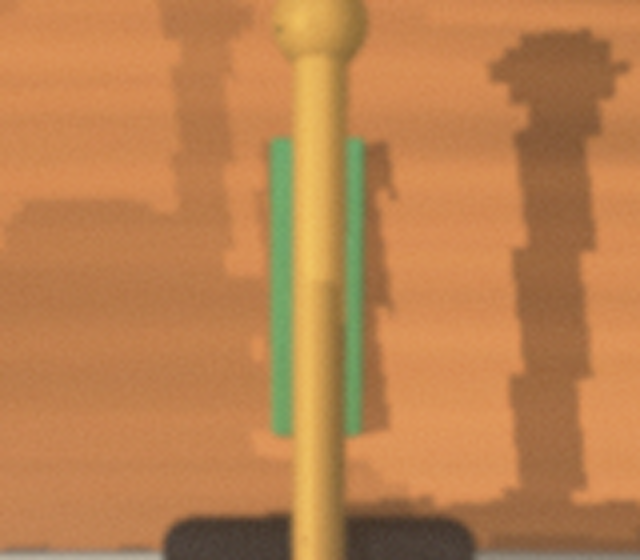

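View pics/s3.png

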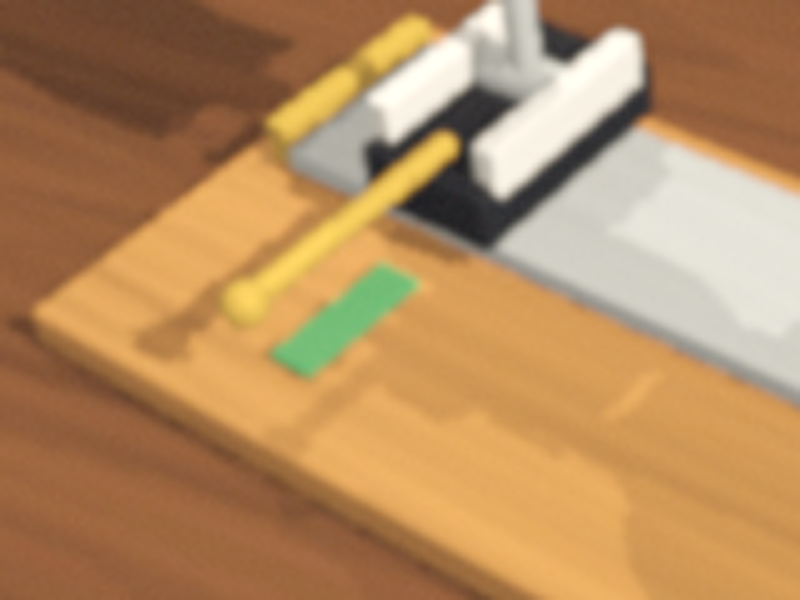

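In the wrist crop the rod spans x 294-346 and the green mark 271-365. Both are centred at about 319, which is the camera's principal column, so the rod is centred to within 0.3 mm. The scene view agrees. Next I lower the lever back along its arc.

Request:
{"op": "carry_out", "data": {
  "plan": [
    {"rot":[0,0,0],"xyz":[-0.004,0,0.0005],"grip":220},
    {"rot":[0,0,0],"xyz":[-0.0085,0,0.0009],"grip":220},
    {"rot":[0,0,0],"xyz":[-0.0127,0,0.0014],"grip":220},
    {"rot":[0,0,0],"xyz":[-0.0169,0,0.0021],"grip":220},
    {"rot":[0,0,0],"xyz":[-0.021,0,0.003],"grip":220},
    {"rot":[0,0,0],"xyz":[-0.0251,0,0.004],"grip":220},
    {"rot":[0,0,0],"xyz":[-0.0291,0,0.0053],"grip":220},
    {"rot":[0,0,0],"xyz":[-0.0331,0,0.0067],"grip":220}
  ]
}}

```text
clock: 7.95
tool_pos: [0.5299, -0.0922, 0.1069]
eef_rot: [0.997, -0.073, 0.0, 0.0]
contact_force: [2.7, -3.3, -0.8]
opening: 0.337
finger_force: 12.0
```

```bash
python3 st.py
```

```text
7.95 rail [ 0.5377 -0.0141  0.1069] f [ 3.1 -2.9 -0.8] 0.33656465867037655 12.00023231562227 tilt [-0.0001  0.0005  0.0003]
```

```bash
cat > chk.py <<'E'
from h import *
s=r.get_state();C=cam('wrist',s);im=r.snapshot('wrist').astype(float)
g=im[...,1]-im[...,0]; m=g>20
for y in range(0,384,8):
    x=np.where(m[y,150:400])[0]+150
    if 4<len(x)<60:
        b=np.where(np.diff(x)>4)[0]
        if len(b)==1:
            b=b[0];rod=(x[b]+x[b+1])/2;gr=(x[0]+x[-1])/2
            print(y,x[0],x[b],x[b+1],x[-1],'rod-green mm in rail y',1e3*(atz(C,(rod,y),.048)@UY-atz(C,(gr,y),.018)@UY))
E
python3 chk.py
```

```text
0 249 252 268 272 rod-green mm in rail y 0.36248271268679055
8 249 252 268 272 rod-green mm in rail y 0.3636578661547797
16 249 252 268 272 rod-green mm in rail y 0.36490082440381216
24 249 252 268 272 rod-green mm in rail y 0.36621046724209966
32 249 252 268 271 rod-green mm in rail y 0.04414996821418965
40 249 252 268 271 rod-green mm in rail y 0.044453436776024924
48 249 252 268 271 rod-green mm in rail y 0.044768065672377844
56 250 252 268 271 rod-green mm in rail y 0.37210149804205866
```

Request:
{"op": "carry_out", "data": {
  "plan": [
    {"rot":[0,0,0],"xyz":[-0.0038,0.0002,0.0018],"grip":220},
    {"rot":[0,0,0],"xyz":[-0.0076,0.0003,0.0037],"grip":220},
    {"rot":[0,0,0],"xyz":[-0.0113,0.0005,0.0059],"grip":220},
    {"rot":[0,0,0],"xyz":[-0.0148,0.0005,0.0081],"grip":220},
    {"rot":[0,0,0],"xyz":[-0.0183,0.0005,0.0106],"grip":220},
    {"rot":[0,0,0],"xyz":[-0.0215,0.0005,0.0133],"grip":220},
    {"rot":[0,0,0],"xyz":[-0.0247,0.0005,0.0161],"grip":220},
    {"rot":[0,0,0],"xyz":[-0.0277,0.0005,0.0191],"grip":220}
  ]
}}

```text
clock: 8.67
tool_pos: [0.5028, -0.0882, 0.0874]
eef_rot: [0.997, -0.073, 0.0, -0.0]
contact_force: [2.3, -1.6, 0.9]
opening: 0.336
finger_force: 12.0
```

```bash
python3 st.py; python3 chk.py
```

```text
8.6667 rail [ 0.5103 -0.0141  0.0874] f [ 2.6 -1.2  0.9] 0.33636750849521296 12.000215034931898 tilt [ 0.0005  0.0007 -0.0003]
0 248 251 269 273 rod-green mm in rail y 0.3141160509292796
```

Request:
{"op": "carry_out", "data": {
  "plan": [
    {"rot":[0,0,0],"xyz":[-0.0029,0,0.0031],"grip":220},
    {"rot":[0,0,0],"xyz":[-0.0056,0,0.0064],"grip":220},
    {"rot":[0,0,0],"xyz":[-0.0082,0,0.0098],"grip":220},
    {"rot":[0,0,0],"xyz":[-0.0106,0,0.0133],"grip":220},
    {"rot":[0,0,0],"xyz":[-0.0129,0,0.0169],"grip":220},
    {"rot":[0,0,0],"xyz":[-0.0138,0,0.0187],"grip":220},
    {"rot":[0,0,0],"xyz":[-0.0138,0,0.0187],"grip":220},
    {"rot":[0,0,0],"xyz":[-0.0138,0,0.0187],"grip":220}
  ]
}}

```text
clock: 9.38
tool_pos: [0.49, -0.0863, 0.0694]
eef_rot: [0.997, -0.073, 0.001, -0.0]
contact_force: [4.0, 1.0, 5.7]
opening: 0.339
finger_force: 12.0
```

```bash
python3 st.py
```

```text
9.3833 rail [ 0.4973 -0.0141  0.0694] f [3.8 1.5 5.7] 0.3386204921994933 11.999044055119157 tilt [ 0.0005  0.0022 -0.0003]
```

Request:
{"op": "carry_out", "data": {
  "plan": [
    {"rot":[0,0,0],"xyz":[-0.0005,0,0.001],"grip":220},
    {"rot":[0,0,0],"xyz":[-0.001,0,0.002],"grip":220},
    {"rot":[0,0,0],"xyz":[-0.0015,0,0.003],"grip":220},
    {"rot":[0,0,0],"xyz":[-0.0015,0,0.003],"grip":220}
  ]
}}

```text
clock: 9.72
tool_pos: [0.4893, -0.0862, 0.0674]
eef_rot: [0.997, -0.073, 0.002, -0.0]
contact_force: [4.0, 0.9, 16.5]
opening: 0.341
finger_force: 12.0
```

```bash
python3 st.py
```

```text
9.7167 rail [ 0.4967 -0.0141  0.0674] f [ 3.8  1.5 16.5] 0.3407392326884699 11.998970350250602 tilt [ 0.0006  0.0045 -0.0003]
```

The force has risen to 16 N, so the lever is against its end stop. I ease off, open and retreat.

Request:
{"op": "carry_out", "data": {
  "plan": [
    {"rot":[0,0,0],"xyz":[0.001,0,-0.002],"grip":220},
    {"rot":[0,0,0],"xyz":[0.001,0,-0.002],"grip":100},
    {"rot":[0,0,0],"xyz":[0.001,0,-0.002],"grip":0},
    {"rot":[0,0,0],"xyz":[0.001,0,-0.002],"grip":0},
    {"rot":[0,0,0],"xyz":[0.001,0,-0.002],"grip":0},
    {"rot":[0,0,0],"xyz":[0.001,0,-0.002],"grip":0},
    {"rot":[0,0,0],"xyz":[0.001,0,-0.002],"grip":0},
    {"rot":[0,0,0],"xyz":[0.001,0,-0.002],"grip":0}
  ]
}}

```text
clock: 10.38
tool_pos: [0.4882, -0.0865, 0.0678]
eef_rot: [0.997, -0.073, -0.0, 0.0]
contact_force: [-0.0, -0.2, 0.1]
opening: 0.841
finger_force: 0.0
```

Request:
{"op": "carry_out", "data": {
  "plan": [
    {"rot":[0,0,0],"xyz":[0,0,0],"grip":0},
    {"rot":[0,0,0],"xyz":[0,0,-0.02],"grip":0},
    {"rot":[0,0,0],"xyz":[0,0,-0.05],"grip":0},
    {"rot":[0,0,0],"xyz":[0,0,-0.085],"grip":0},
    {"rot":[0,0,0],"xyz":[0,0,-0.11],"grip":0},
    {"rot":[0,0,0],"xyz":[0,0,-0.13],"grip":0},
    {"rot":[0,0,0],"xyz":[0,0,-0.13],"grip":0},
    {"rot":[0,0,0],"xyz":[0,0,-0.13],"grip":0}
  ]
}}

```text
clock: 11.05
tool_pos: [0.489, -0.0866, 0.1987]
eef_rot: [0.997, -0.073, 0.001, 0.0]
contact_force: [-0.3, -0.0, -1.1]
opening: 1.002
finger_force: 0.0
```

```bash
python3 st.py; python3 chk.py; python3 - <<'E'
from h import *
s=r.get_state();im=r.snapshot('wrist');sc=r.snapshot('scene')
a=cv2.resize(im[:220,150:400,::-1],(400,352));b=cv2.resize(sc[130:290,90:290,::-1],(400,352))
cv2.imwrite('pics/f.png',np.hstack([a,b]))
w=[x for x in blob(im,lambda h,s,v:((h<6)|(h>172))&(s>180)&(v>90))];c=[x for x in blob(sc,red)];print(w,c)
if w and c: print([(q@UX,q@UY,q[2],e) for q,e in [tri(cam('wrist',s),w[0][1],cam('scene'),c[0][1])]])
E
```

```text
11.05 rail [ 0.4964 -0.0145  0.1987] f [-0.3 -0.1 -1.1] 1.0018884573994542 0.0 tilt [0.0001 0.0022 0.0002]
0 252 253 265 268 rod-green mm in rail y 0.8476009927083725
8 252 253 265 267 rod-green mm in rail y 0.4029814670936851
16 252 253 265 267 rod-green mm in rail y 0.40439428430838475
24 252 253 265 267 rod-green mm in rail y 0.40588140293379255
[(array([ 239,  178,   40,   30, 1083], dtype=int32), array([258.29178209, 192.8365651 ]))] [(array([222, 133,  22,  17, 239], dtype=int32), array([232.56066946, 140.51882845]))]
[(np.float64(0.4965121850639268), np.float64(-0.013467679659664092), np.float64(0.09169518287312153), np.float64(0.0013545853196892214))]
```

View pics/f.png

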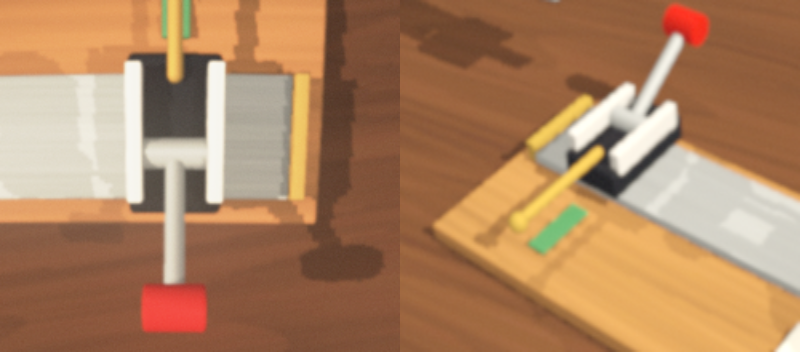

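The wrist picture (left) shows the knob down at (174,308) and the rod over the green mark at (176,15). The scene view (right) agrees, and the gripper is clear.

```bash
python3 -c "
from plant import r
print(r.finish_job())"
```

```text
the job is handed in; nothing more can be done
None
```

I lifted the lever upright, slid the stop until its brass rod was centred over the green mark to within about 0.5 mm by the wrist camera, pressed the lever fully down to lock it, and handed the job in at about 11 s with the gripper clear.

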